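Vent the vacuum sample chamber through its locked pin valve

ROBOT

A 6-joint arm with a two-finger parallel gripper is mounted at the origin on a cart in front of the work surface, level with it; the furniture and walls round the work are solid. World frame = base frame: x ahead of the robot, y to its left, z up, the work surface at z = 0. Lengths are in m, angles in rad, forces in N, time in s.
With the tool pointing down it reaches from about 0.25 to 0.725 m from the base axis. Payload 4 kg.
Tool frame: the origin (TCP) lies at the very end of the fingers, on their centre line; the grasp point (between the pads) lies 19 mm behind it; z points along the fingers, y is the line along which they close (so a half turn about z gives the same grasp; the last joint's range is limited). The gripper opens to 85 mm and grips with 20 to 120 N. Pads are 22 mm wide; open, the fingers measure 114 mm over their backs; the gripper's body (76 mm by 85 mm) begins 54 mm behind the grasp point. The pads swing forward as they close: fully open they stand 13 mm farther back than shut.
Start: joints at [0, 0.241, 0.005, 1.335, 0, 1.571], TCP at [0.5, -0, 0.231] pointing down, gripper open.
Joint ranges: [-2.72, 2.72], [-1.05, 1.87], [-1.09, 1.28], [-1.99, 2.15], [-1.42, 1.44], [-3.14, 3.14]. Speed limits (rad/s): [2.79, 2.79, 3.14, 3.14, 3.14, 3.14].

INTERFACE

Orientations are given as a unit quaternion [x, y, z, w].
In Python, from workcell import bot, vision, workorder gives the robot as it stands.
- The arm moves only by the shell command python3 -m creep 'ROWS' [OPENING]. ROWS is JSON, a list of rows, each a list of 2 entries, a list of its own where there are three numbers: the shift along the tool's x, y, z in mm, then the turn, a rotation vector about the tool's x, y, z in rad. In form: [[[dx, dy, dz], [wx, wy, wz]], ...]. A call has 1 to 12 rows; each row shifts and turns the commanded pose from where the row before left it, along the tool's axes as they then stand; what a row does not reach is not made up. A row lasts 1/8 s, in which the tool goes at most 62.5 mm and 10.7 degrees, less where a joint would pass 70% of its speed; a pose out of reach is approached as far as the arm can. A call is refused whole if a number of a shift passes 62.5 or a number of a turn 0.188, either way. A call with a gripper value outside its range is refused whole. OPENING is the finger opening in mm, from 0 to 85.4, set as the call begins (- or left out, the last holds). The fingers move at their own pace and stop on an object; the grip force is fixed at half the most. Time passes only in rows, so rows that do not move let the fingers close. It gives the time, the measured TCP pose, the force, the opening and the grip force at its end, in the units of the state.
- bot.get_obs(): the state, without advancing time (a new reading comes with each control period).
- vision.camera(name): name is "scene" or "side" or "wrist"; returns a dict with "image" (400x640x3 uint8, blue, green, red), "z_map" (400x640 float32, m along the optical axis (not along the pixel's ray), 0 where there is no reading), "K" (3x3 intrinsics, pixels), "rvec" (rotation vector, rad) and "tvec" (3), from world to camera coordinates, as OpenCV has them; the wrist camera has in their place "tool_from_camera" (4x4, takes a point from camera to tool coordinates, whose origin is the TCP and whose axes are the flange's). Camera axes: x right, y down, z forward; pixel columns grow to the right and rows downward; lengths in m; the calibration is good to about 2 mm. A picture is of the moment at which its call begins: read the wrist's pose just before it.
- workorder.job_done(): hands the job in; it is judged then, once.
Trained networks look in a picture, given as the dict that the camera call returned (one of the last four; its "shot" number tells which), for a name from the list of things; names that differ only in an ending like _2 or _b are one class to them, and where a whole thing is asked for, a point or a joint stands for the part that bears it (a point fixed in the world has none). Each returns a list of dicts, best first, with "score" (0 to 1); they miss things now and then, are a little off and sometimes report something else, mostly with a low value. They report only what shows in the picture. A call takes as long as a camera call.
- vision.spot_in(picture, query): "position" ([column, row] in pixels, amid what is visible of it).
- vision.place_of(picture, query): "position" ([column, row] in pixels: a listed point, or the origin of a listed thing).
The state is a dict: "clock": time; "joint_pos": joint angles; "joint_vel": joint speeds; "tau": joint torques, N m; "eef_pos": TCP position; "tool_rot": TCP orientation; "ft_force": force on the tool from outside, world axes, zero at the start; "ft_torque": the same for the moment, N m; "grip_width": finger opening in m; "grasp_force": force on a finger pad.
Only numpy, scipy, OpenCV 4.12 (cv2) and the standard library are available. Lean on these libraries where they do the work, as an engineer would, in place of code of your own. Each camera call takes 0.05 s, during which the arm holds its last target. There are 200 camera calls.

TASK

Let the air into the small vacuum chamber: unscrew the knurled lock nut of its valve anticlockwise until it meets its stop, then press the freed valve pin all the way down, keep it there for a good second and let it spring back up. The pin is delicate: feel for it with a light touch and never push it harder than 15 N, and leave the things round the chamber where they stand.

Things in the scene. Friction and masses are not known exactly. Their poses are not given: they have to be found in the camera images.
- chamber: Aluminium vacuum chamber fixed to the desk: box 96 x 126 mm, 58 mm high to its flat lid. Origin: centre of the underside; y along the long side, z up. On the lid, 30 mm towards +y, stands the pin valve; 30 mm towards -y a low blanked port (22 mm wide, 12 mm high, nothing moves); corner screw heads 3 mm high.
- valve_foot (a point): Where the upright valve axis meets the lid's top. Going up: hexagon gland 24 mm wide, 8 mm high; round stem 12 mm wide; brass lock nut; steel pin. The stem is hand-set in the gland: its flat top (the shoulder) is 24 to 40 mm above this point, not reported, to be felt or seen; it does not shift in use. Above the lid nothing else lies within 20 mm of the axis.
- valve_nut (a joint): Angle of the knurled lock nut (18 mm wide, 11 mm high) in rad. 0: screwed down, underside 1 mm above the shoulder; grows anticlockwise seen from above to a firm stop at 3.0; starts at 0 to 0.3. It climbs the pin 1.5 mm per rad. Takes 0.06 N m to turn, stays where left. The pin can go down only as far as the nut has climbed.
- valve_pin (a joint): How far the valve pin is pressed down, in m: 0 up, rigid stop at 0.0035. 5 mm thick, with a head 8 mm wide whose top is 27 mm above the shoulder when up. Its spring pushes up with 3 N at first, 6.5 N at the stop. It carries the nut down with it.
- petri_dish: Low round clear dish, 58 mm wide, 14 mm high, loose on the desk behind the chamber; origin centre of its underside. A bystander.
- puck: Small black round puck, 30 mm wide, 17 mm high, loose on the desk to the right of the chamber; origin centre of its underside. A bystander.
- vial: Small glass vial with a cap, 23 mm wide, 58 mm high, loose on the desk behind and left of the chamber; origin centre of its underside. A bystander.

How it is judged:
By the outcome, as a careful person would: the job done as asked, in the order asked, and still so for the second after the job is handed in, with the robot touching nothing.
It also fails if it takes over 58 s, if anything falls off the work surface, if the arm or the gripper's body presses on something with over 40 N, if the wrist force passes 120 N, or if a joint passes its speed limit or range.

## Working session

There is one attempt and no reset: what is moved stays moved. The work goes in short steps, Python scripts to look and compute and a shell command to move; the robot and the scene stay as the last step left them, time stands still between calls to the robot, and variables do not carry over. Pictures are saved under pics/ and viewed, at most 10 in all, crops included, and the job is handed in when it is done.

```bash
mkdir -p pics
cat > h.py <<'E'
import numpy as np, cv2
from workcell import bot, vision, workorder
from scipy.spatial.transform import Rotation as R
def ray(p,px):
    K=p["K"]; d=np.linalg.inv(K)@[px[0],px[1],1.]
    if "rvec" in p and p["rvec"] is not None:
        Rm=cv2.Rodrigues(np.array(p["rvec"],float))[0]; return -Rm.T@np.ravel(p["tvec"]),Rm.T@d
    T=np.array(p["tool_from_camera"]); o=p["obs"]; Q=R.from_quat(o["tool_rot"]).as_matrix()
    return Q@T[:3,3]+o["eef_pos"], Q@T[:3,:3]@d
def atz(p,px,z):
    c,d=ray(p,px); return c+d*(z-c[2])/d[2]
def dep(p,px):
    c,d=ray(p,px); return c+d*p["z_map"][int(round(px[1])),int(round(px[0]))]
def cam(n):
    o=bot.get_obs(); p=vision.camera(n); p["obs"]=o; return p
E
python3 - <<'E'
from h import *
np.set_printoptions(precision=4,suppress=True)
ims=[]
for n in("scene","side","wrist"):
    p=cam(n); cv2.imwrite(f"pics/a_{n}.png",p["image"])
    for q in("chamber","valve_foot","valve_nut","valve_pin","petri_dish","puck","vial"):
        z={"valve_foot":.058}.get(q,0)
        if q in("valve_nut","valve_pin"): r=vision.spot_in(p,q)[:2]
        else: r=vision.place_of(p,q)[:2]
        for a in r: print(n,q,round(a["score"],2),np.array(a["position"]),atz(p,a["position"],z),dep(p,a["position"]) if 0<=a["position"][0]<639.4 and 0<=a["position"][1]<399.4 else '')
print(bot.get_obs())
E
```

```text
scene valve_foot 0.73 [324.2 236. ] [ 0.5263 -0.2128  0.058 ] [ 0.5232 -0.2146  0.0655]
scene valve_nut 0.46 [327.  228.3] [ 0.5707 -0.1945  0.    ] [ 0.5288 -0.2183  0.0972]
scene valve_pin 0.61 [327.1 226.4] [ 0.5752 -0.1921  0.    ] [ 0.5321 -0.2166  0.0987]
scene puck 0.69 [378.1 265.9] [ 0.5468 -0.3419  0.    ] [ 0.5406 -0.3429  0.0154]
scene puck 0.45 [322.8 236.9] [ 0.5461 -0.1972  0.    ] [ 0.5195 -0.2132  0.0663]
scene vial 0.63 [321.3 205.6] [ 0.6178 -0.1509  0.    ] [ 0.6097 -0.1558  0.0165]
side chamber 0.79 [340.9 235.7] [ 0.5337 -0.249   0.    ] [ 0.5032 -0.2532  0.0575]
side valve_foot 0.73 [319.9 220.2] [ 0.5256 -0.2097  0.058 ] [ 0.5217 -0.2106  0.065 ]
side valve_foot 0.46 [338.2 234.6] [ 0.5041 -0.2481  0.058 ] [ 0.5039 -0.2481  0.0583]
side valve_pin 0.41 [318.9 207.2] [ 0.587  -0.1934  0.    ] [ 0.5284 -0.2074  0.0979]
side petri_dish 0.86 [355.  195.3] [ 0.6309 -0.2586  0.    ] [ 0.6212 -0.2595  0.0148]
side petri_dish 0.41 [337.1 236. ] [ 0.5314 -0.2421 -0.    ] [ 0.5012 -0.2467  0.0573]
side puck 0.73 [386.1 233.8] [ 0.557 -0.333 -0.   ] [ 0.5461 -0.3323  0.01
[... 316 characters left out ...]
 0.    ] [ 0.6271 -0.2475  0.0162]
wrist petri_dish 0.44 [340.  336.6] [ 0.5341 -0.2397  0.    ] [ 0.5288 -0.1892  0.0589]
wrist vial 0.56 [408.  279.9] [ 0.6208 -0.1497  0.    ] [ 0.6161 -0.1406  0.0147]
{'clock': 1.2, 'joint_pos': array([-0.    ,  0.2406,  0.005 ,  1.3352, -0.    ,  1.5708]), 'joint_vel': array([-0.0009, -0.0005, -0.0002,  0.0011, -0.0004, -0.0012]), 'tau': array([ -0.0004, -37.2223,  25.2691,   0.0013,  -0.    ,   0.    ]), 'eef_pos': array([ 0.5   , -0.    ,  0.2313]), 'tool_rot': array([ 0.7071,  0.7071, -0.    , -0.    ]), 'ft_force': array([ 0.0895,  0.0256, -0.4322]), 'ft_torque': array([0.0131, 0.0449, 0.0042]), 'grasp_force': 0.0, 'grip_width': 0.08514794079482624}
```

```bash
python3 -m creep '[[[-45,6,0],[0,0,0]],[[-45,6,0],[0,0,0]],[[-45,6,0],[0,0,0]],[[-40,6,0],[0,0,0]],[[-36,4,0],[0,0,0]],[[0,0,0],[0,0,0]],[[0,0,0],[0,0,0]]]'
python3 - <<'E'
from h import *
np.set_printoptions(precision=4,suppress=True)
ims=[]
p=cam("wrist"); w=p["image"]
print(p["tool_from_camera"],p["obs"]["eef_pos"],p["obs"]["tool_rot"],p["obs"]["joint_pos"])
for q in("valve_foot","valve_nut","valve_pin"):
    for f in (vision.spot_in,vision.place_of):
        for a in f(p,q)[:1]: print(f.__name__,q,round(a["score"],2),np.array(a["position"]),atz(p,a["position"],.058),dep(p,a["position"]))
s=cam("side")["image"][120:320,240:440]; c=cam("scene")["image"][140:340,230:430]
cv2.imwrite("pics/b.png",np.vstack([np.hstack([cv2.resize(s,(400,400))[:,:],cv2.resize(c,(400,400))])[50:290],cv2.resize(w,(800,500))[:360]]))
cv2.imwrite("pics/w.png",w)
E
```

```text
clock: 2.08
eef_pos: [0.5278, -0.2106, 0.2311]
tool_rot: [0.707, 0.707, 0.0, -0.0]
ft_force: [-0.3, 0.4, 0.1]
grip_width: 0.0855
grasp_force: 0.0
[[-0.0012 -0.9492 -0.3147  0.0816]
 [ 1.     -0.0011 -0.0006  0.0005]
 [ 0.0003 -0.3147  0.9492 -0.1435]
 [ 0.      0.      0.      1.    ]] [ 0.5278 -0.2106  0.2311] [ 0.7072  0.707   0.     -0.0004] [-0.38    0.3784  0.1959  1.3892  0.0004  1.191 ]
call valve_foot 0.57 [321.1 200.8] [ 0.5336 -0.2324  0.058 ] [ 0.5336 -0.2322  0.0587]
call valve_foot 0.89 [320.9 180.2] [ 0.5334 -0.2109  0.058 ] [ 0.5331 -0.2063  0.0756]
call valve_nut 0.6 [318.6 187.1] [ 0.5311 -0.218   0.058 ] [ 0.5307 -0.2061  0.1003]Traceback (most recent call last):
  File "<stdin>", line 8, in <module>
ValueError: it knows: chamber, petri_dish, puck, valve_foot, vial
```

View pics/a_scene.png

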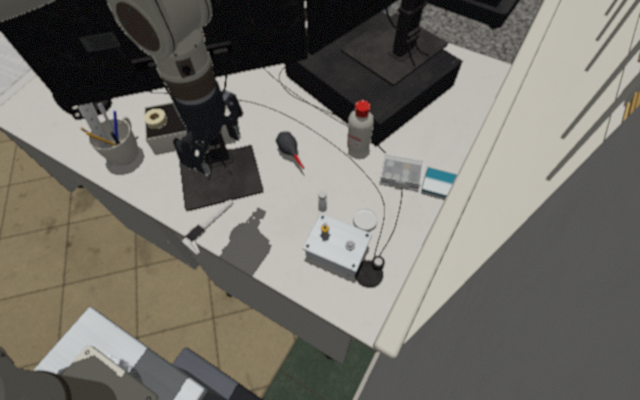

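Run:
```python
from h import *
np.set_printoptions(precision=4,suppress=True)
p=cam("wrist"); w=p["image"]; cv2.imwrite("pics/w.png",cv2.resize(w[100:300,200:440],(720,600),interpolation=cv2.INTER_CUBIC))
def cloud(p):
    v,u=np.mgrid[0:400,0:640]; z=p["z_map"]; c,_=ray(p,(0,0))
    D=np.stack([u,v,np.ones_like(u)],-1)@np.linalg.inv(p["K"]).T
    Rm=np.stack([ray(p,(p["K"][0,0]*a+p["K"][0,2],p["K"][1,1]*b+p["K"][1,2]))[1] for a,b in((0,0),)],1)
    if "rvec" in p: M=cv2.Rodrigues(np.array(p["rvec"],float))[0].T
    else: M=R.from_quat(p["obs"]["tool_rot"]).as_matrix()@np.array(p["tool_from_camera"])[:3,:3]
    P=c+(D*z[...,None])@M.T; return P,z>0
for n in("wrist","side","scene"):
    if n!="wrist":p=cam(n)
    P,ok=cloud(p)
    m=ok&(np.hypot(P[...,0]-.53,P[...,1]+.21)<.02)&(P[...,2]>.06)&(P[...,2]<.14)
    Q=P[m]; print(n,len(Q)); 
    for lo in np.arange(.06,.13,.004):
        s=Q[(Q[:,2]>=lo)&(Q[:,2]<lo+.004)]
        if len(s):print("%.3f"%lo,len(s),s.mean(0)[:2],s.min(0)[:2],s.max(0)[:2])
```

```text
wrist 634
0.060 82 [ 0.5278 -0.2029] [ 0.511  -0.2271] [ 0.5485 -0.1906]
0.064 149 [ 0.5295 -0.2058] [ 0.5191 -0.2136] [ 0.5406 -0.2003]
0.068 16 [ 0.5296 -0.2058] [ 0.5241 -0.2082] [ 0.5346 -0.2036]
0.072 8 [ 0.528  -0.2057] [ 0.5251 -0.207 ] [ 0.5326 -0.2049]
0.076 5 [ 0.53   -0.2049] [ 0.5279 -0.2052] [ 0.5317 -0.2045]
0.088 15 [ 0.529  -0.2048] [ 0.5198 -0.2119] [ 0.5379 -0.2023]
0.092 25 [ 0.5296 -0.2046] [ 0.52   -0.2124] [ 0.5387 -0.2011]
0.096 218 [ 0.5292 -0.2093] [ 0.52   -0.2199] [ 0.5386 -0.2017]
0.100 40 [ 0.53   -0.2078] [ 0.5227 -0.2155] [ 0.5358 -0.2028]
0.104 2 [ 0.5293 -0.2089] [ 0.528  -0.2089] [ 0.5306 -0.2089]
0.108 5 [ 0.5302 -0.2086] [ 0.5263 -0.211 ] [ 0.533  -0.2068]
0.112 68 [ 0.5294 -0.2103] [ 0.5263 -0.2144] [ 0.533  -0.2068]
0.116 1 [ 0.5313 -0.2122] [ 0.5313 -0.2122] [ 0.5313 -0.2122]
side 212
0.060 27 [ 0.5237 -0.2108] [ 0.5111 -0.2242] [ 0.5366 -0.1912]
0.064 48 [ 0.5249 -0.2127] [ 0.5186 -0.2213] [ 0.5364 -0.2015]
0.068 8 [ 0.5244 -0.2116] [ 0.522  -0.2181] [ 0.527  -0.2059]
0.072 6 [ 0.524  -0.2128] [ 0.5226 -0.217 ] [ 0.5271 -0.2085]
0.076 11 [ 0.52
[... 667 characters left out ...]
 0.5373 -0.2036]
0.068 7 [ 0.5244 -0.2138] [ 0.5223 -0.2182] [ 0.5291 -0.2071]
0.072 4 [ 0.5257 -0.214 ] [ 0.5241 -0.2185] [ 0.5285 -0.2079]
0.076 4 [ 0.5257 -0.2152] [ 0.5233 -0.2177] [ 0.5299 -0.2116]
0.080 1 [ 0.5242 -0.216 ] [ 0.5242 -0.216 ] [ 0.5242 -0.216 ]
0.088 7 [ 0.5241 -0.2172] [ 0.5204 -0.2214] [ 0.5319 -0.2109]
0.092 15 [ 0.5266 -0.2142] [ 0.5207 -0.2213] [ 0.5386 -0.2029]
0.096 35 [ 0.5275 -0.2132] [ 0.5212 -0.2207] [ 0.5365 -0.2047]
0.100 2 [ 0.528  -0.2139] [ 0.5269 -0.2157] [ 0.529  -0.2121]
0.104 1 [ 0.5267 -0.2122] [ 0.5267 -0.2122] [ 0.5267 -0.2122]
0.108 5 [ 0.5296 -0.2139] [ 0.5267 -0.2159] [ 0.5331 -0.2109]
0.112 8 [ 0.5282 -0.212 ] [ 0.5249 -0.2157] [ 0.5301 -0.2086]
```

View pics/w.png

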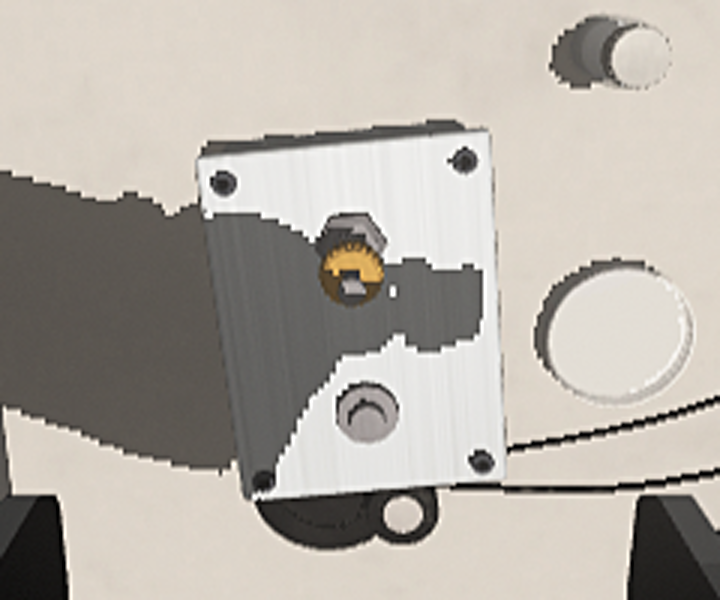

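```bash
python3 -m creep '[[[-0.7,1.2,30],[0,0,0]],[[0,0,40],[0,0,0]],[[0,0,30],[0,0,0]],[[0,0,20],[0,0,0]],[[0,0,15],[0,0,0]],[[0,0,12],[0,0,0]],[[0,0,10],[0,0,0]],[[0,0,0],[0,0,0]],[[0,0,0],[0,0,0]]]' 32
python3 - <<'E'
from h import *
p=cam("wrist"); cv2.imwrite("pics/d.png",cv2.resize(p["image"][100:350,160:480],(768,600)))
o=p["obs"]; print(o["eef_pos"],o["ft_force"],o["ft_torque"])
E
```

```text
clock: 3.55
eef_pos: [0.5297, -0.2119, 0.0749]
tool_rot: [0.707, 0.707, 0.0, 0.001]
ft_force: [0.4, -1.7, 0.4]
grip_width: 0.0316
grasp_force: 0.0
[ 0.52965584 -0.21189958  0.07488066] [ 0.37506782 -1.66353369  0.40584557] [ 0.02129492 -0.0230935   0.0338293 ]
```

View pics/d.png

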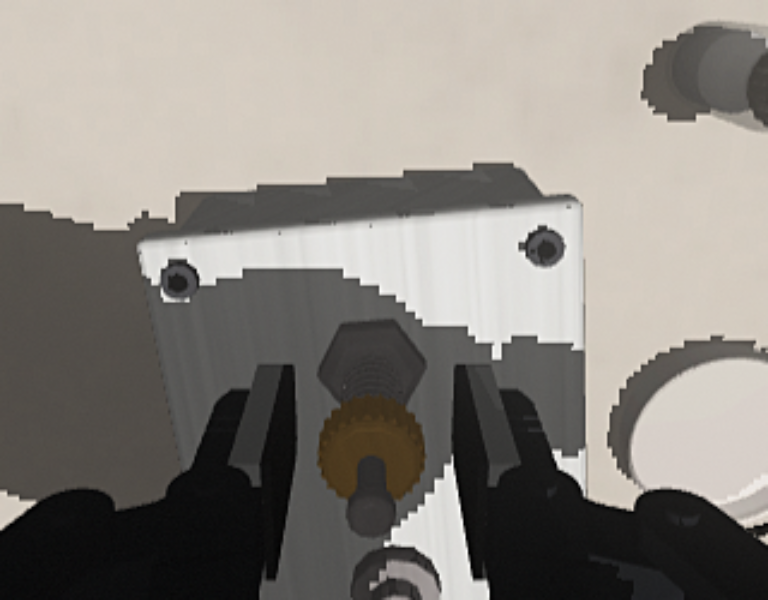

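```bash
python3 -m creep '[[[0.5,-0.6,1],[0,0,0]],[[0,0,0],[0,0,0]]]'; python3 -m creep '[[[0,0,0],[0,0,0]],[[0,0,0],[0,0,0]],[[0,0,0],[0,0,0]],[[0,0,0],[0,0,0]],[[0,0,0],[0,0,0]]]' 0
```

```text
clock: 3.85
eef_pos: [0.5286, -0.2112, 0.0736]
tool_rot: [0.707, 0.707, 0.0, 0.0]
ft_force: [-0.3, 0.6, 0.1]
grip_width: 0.0317
grasp_force: 0.0
clock: 4.47
eef_pos: [0.5291, -0.2112, 0.0736]
tool_rot: [0.707, 0.707, 0.0, 0.0]
ft_force: [1.8, 0.3, 1.5]
grip_width: 0.0155
grasp_force: 58.5
```

```bash
python3 -m creep '[[[0,0,-0.15],[0,0,-0.1]],[[0,0,-0.15],[0,0,-0.1]],[[0,0,-0.15],[0,0,-0.1]],[[0,0,-0.15],[0,0,-0.1]]]'
python3 - <<'E'
from h import *
p=cam("wrist"); cv2.imwrite("pics/e.png",cv2.resize(p["image"][100:350,160:480],(768,600)))
o=p["obs"]; print(o["eef_pos"],o["ft_force"],o["ft_torque"])
E
```

```text
clock: 4.97
eef_pos: [0.529, -0.2112, 0.0742]
tool_rot: [0.551, 0.834, 0.0, 0.0]
ft_force: [1.5, 0.3, 1.8]
grip_width: 0.0156
grasp_force: 58.5
[ 0.52903306 -0.21122659  0.07416868] [1.47323523 0.33775002 1.84863977] [ 0.11480366 -0.32377113 -0.05805198]
```

View pics/e.png

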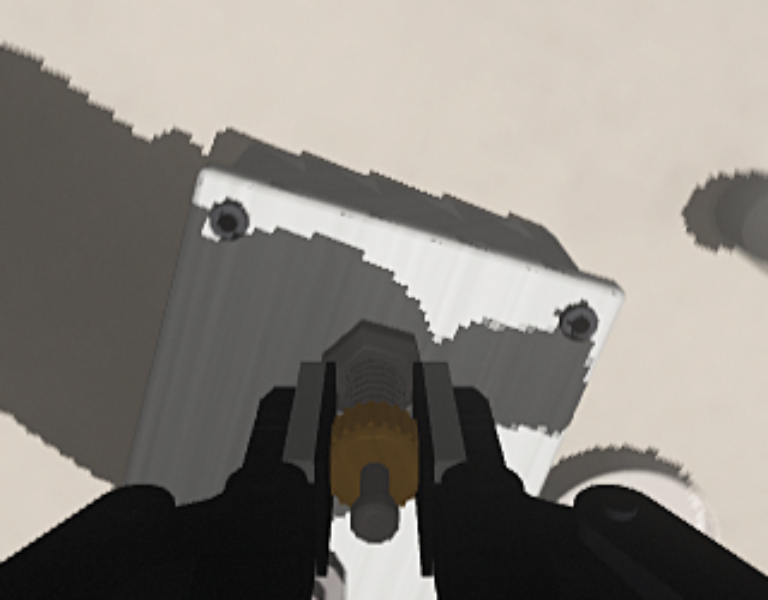

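```bash
python3 -m creep '[[[0,0,-0.21],[0,0,-0.14]],[[0,0,-0.21],[0,0,-0.14]],[[0,0,-0.21],[0,0,-0.14]],[[0,0,-0.21],[0,0,-0.14]],[[0,0,-0.21],[0,0,-0.14]],[[0,0,-0.21],[0,0,-0.14]],[[0,0,-0.21],[0,0,-0.14]],[[0,0,-0.21],[0,0,-0.14]]]'
python3 - <<'E'
from h import *
o=bot.get_obs(); print(o["ft_torque"],o["joint_pos"])
E
python3 -m creep '[[[0,0,-0.21],[0,0,-0.14]],[[0,0,-0.21],[0,0,-0.14]],[[0,0,-0.21],[0,0,-0.14]],[[0,0,-0.21],[0,0,-0.14]],[[0,0,-0.21],[0,0,-0.14]],[[0,0,-0.21],[0,0,-0.14]],[[0,0,-0.21],[0,0,-0.14]]]'
python3 - <<'E'
from h import *
o=bot.get_obs(); print(o["ft_torque"],o["joint_pos"])
E
```

```text
clock: 6.02
eef_pos: [0.529, -0.2114, 0.0759]
tool_rot: [0.024, 1.0, -0.0, 0.0]
ft_force: [2.5, 0.5, 1.9]
grip_width: 0.0151
grasp_force: 58.5
[-0.00394038 -0.30877484 -0.07384713] [-3.80137303e-01  4.86069751e-01 -5.90401557e-02  1.02475487e+00
 -3.79597078e-05 -3.32324027e-01]
clock: 6.9
eef_pos: [0.529, -0.2115, 0.0774]
tool_rot: [-0.449, 0.893, -0.0, 0.0]
ft_force: [2.0, 0.6, 2.8]
grip_width: 0.0156
grasp_force: 58.5
[ 0.03855444 -0.34789886 -0.05599222] [-3.80210115e-01  4.84592196e-01 -5.71238430e-02  1.02793420e+00
 -1.87184640e-04 -1.31232947e+00]
```

Turned 2.5 rad so far; now finer steps while watching the torque.

```bash
T='from h import *
o=bot.get_obs(); print("TQ",o["ft_torque"],o["joint_pos"][5])'
python3 -m creep '[[[0,0,-0.12],[0,0,-0.08]],[[0,0,-0.12],[0,0,-0.08]]]' | grep -E 'force'; python3 -c "$T"
python3 -m creep '[[[0,0,-0.12],[0,0,-0.08]]]' | grep -E 'force'; python3 -c "$T"
python3 -m creep '[[[0,0,-0.12],[0,0,-0.08]]]' | grep -E 'force'; python3 -c "$T"
python3 -m creep '[[[0,0,-0.12],[0,0,-0.08]]]' | grep -E 'force'; python3 -c "$T"
```

```text
ft_force: [1.2, -0.3, 0.7]
grasp_force: 58.5
TQ [-0.04495748 -0.38938508 -0.09817085] -1.4703490987174377
ft_force: [2.5, -0.4, 1.1]
grasp_force: 58.5
TQ [-0.04002406 -0.36292546 -0.07740658] -1.55033032577307
ft_force: [2.1, -0.1, 1.3]
grasp_force: 58.4
TQ [ 0.00961997 -0.41351703 -0.3855938 ] -1.6298473025673097
ft_force: [1.4, -0.6, 0.1]
grasp_force: 58.4
TQ [ 0.00490494 -0.49965713 -0.78860218] -1.708759628964674
```

```bash
python3 -m creep '[[[0,0,0],[0,0,0]],[[0,0,0],[0,0,0]],[[0,0,0],[0,0,0]],[[0,0,0],[0,0,0]]]' 40
python3 -m creep '[[[0,0,-10],[0,0,0]],[[0,0,-20],[0,0,0]],[[0,0,-20],[0,0,0]],[[0,0,-10],[0,0,0]],[[0,0,0],[0,0,0]],[[0,0,0],[0,0,0]],[[0,0,0],[0,0,0]]]'
python3 -m creep '[[[0,0,0],[0,0,0]],[[0,0,0],[0,0,0]],[[0,0,0],[0,0,0]],[[0,0,0],[0,0,0]],[[0,0,0],[0,0,0]],[[0,0,0],[0,0,0]]]' 0
python3 - <<'E'
from h import *
p=cam("wrist"); cv2.imwrite("pics/f.png",cv2.resize(p["image"][100:350,160:480],(768,600)))
o=p["obs"]; print(o["eef_pos"],o["ft_force"],o["ft_torque"])
E
```

```text
clock: 8.02
eef_pos: [0.5284, -0.2112, 0.0775]
tool_rot: [-0.617, 0.787, 0.0, -0.0]
ft_force: [0.5, 0.2, 0.8]
grip_width: 0.0398
grasp_force: 0.0
clock: 8.9
eef_pos: [0.528, -0.211, 0.1367]
tool_rot: [-0.617, 0.787, 0.001, -0.0]
ft_force: [0.6, 0.6, -0.8]
grip_width: 0.0401
grasp_force: 0.0
clock: 9.65
eef_pos: [0.5286, -0.2112, 0.1377]
tool_rot: [-0.617, 0.787, -0.0, -0.0]
ft_force: [1.0, 0.1, -0.3]
grip_width: 0.0001
grasp_force: 0.0
[ 0.52858618 -0.21118476  0.13768133] [ 1.00474175  0.07674074 -0.32988652] [ 0.08390527  0.01331251 -0.01656156]
```

View pics/f.png

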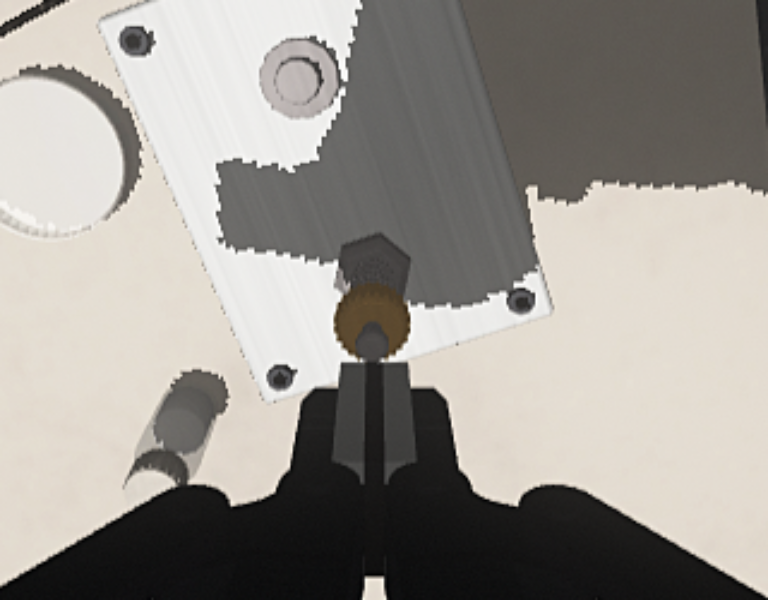

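```bash
python3 -m creep '[[[0,0.4,5],[0,0,0]],[[0,0,6],[0,0,0]],[[0,0,5],[0,0,0]],[[0,0,2],[0,0,0]],[[0,0,0],[0,0,0]],[[0,0,0],[0,0,0]]]' | grep -E 'eef|ft_'
for i in 1; do python3 -m creep '[[[0,0,0.5],[0,0,0]],[[0,0,0.5],[0,0,0]]]' | grep -E 'eef|ft_'; done
python3 -m creep '[[[0,0,0.5],[0,0,0]],[[0,0,0.5],[0,0,0]]]' | grep -E 'eef|ft_'
python3 -m creep '[[[0,0,0.5],[0,0,0]],[[0,0,0.5],[0,0,0]]]' | grep -E 'eef|ft_'
```

```text
eef_pos: [0.5284, -0.2111, 0.1198]
ft_force: [1.4, 0.0, -0.4]
eef_pos: [0.5283, -0.2112, 0.1188]
ft_force: [-0.2, 0.2, -0.5]
eef_pos: [0.5282, -0.2111, 0.1177]
ft_force: [0.1, -0.3, 0.6]
eef_pos: [0.5282, -0.2111, 0.1166]
ft_force: [0.6, 0.5, -0.5]
```

```bash
python3 -m creep '[[[0,0,0.5],[0,0,0]],[[0,0,0.3],[0,0,0]]]' | grep -E 'eef|ft_'
python3 -m creep '[[[0,0,0.4],[0,0,0]],[[0,0,0.4],[0,0,0]]]' | grep -E 'eef|ft_'
python3 -m creep '[[[0,0,0.4],[0,0,0]],[[0,0,0.2],[0,0,0]]]' | grep -E 'eef|ft_'
python3 -m creep '[[[0,0,0.4],[0,0,0]],[[0,0,0],[0,0,0]]]' | grep -E 'eef|ft_'
```

```text
eef_pos: [0.5282, -0.2111, 0.1158]
ft_force: [0.0, -0.3, -0.1]
eef_pos: [0.5282, -0.2111, 0.115]
ft_force: [0.7, -0.8, 0.3]
eef_pos: [0.5282, -0.2111, 0.1144]
ft_force: [1.1, 0.2, 0.3]
eef_pos: [0.5282, -0.2111, 0.114]
ft_force: [0.8, 0.7, 0.7]
```

```bash
python3 -m creep '[[[0,0,0.4],[0,0,0]],[[0,0,0],[0,0,0]]]' | grep -E 'eef|ft_'
python3 -m creep '[[[0,0,0.4],[0,0,0]],[[0,0,0],[0,0,0]]]' | grep -E 'eef|ft_'
python3 -m creep '[[[0,0,0.4],[0,0,0]],[[0,0,0],[0,0,0]]]' | grep -E 'eef|ft_'
python3 -m creep '[[[0,0,0.4],[0,0,0]],[[0,0,0],[0,0,0]]]' | grep -E 'eef|ft_'
```

```text
eef_pos: [0.5282, -0.2111, 0.1136]
ft_force: [-0.2, 0.3, 0.3]
eef_pos: [0.5282, -0.2111, 0.1132]
ft_force: [-0.5, 0.3, 0.2]
eef_pos: [0.5283, -0.2111, 0.1131]
ft_force: [-0.7, 1.5, 2.1]
eef_pos: [0.5283, -0.2111, 0.1126]
ft_force: [-1.0, -0.0, 2.1]
```

```bash
python3 -m creep '[[[0,0,0.4],[0,0,0]],[[0,0,0.4],[0,0,0]],[[0,0,0],[0,0,0]]]' | grep -E 'eef|ft_'
python3 -m creep '[[[0,0,0.4],[0,0,0]],[[0,0,0.4],[0,0,0]],[[0,0,0],[0,0,0]]]' | grep -E 'eef|ft_'
python3 -m creep '[[[0,0,0.3],[0,0,0]],[[0,0,0],[0,0,0]]]' | grep -E 'eef|ft_'
python3 -m creep '[[[0,0,0.3],[0,0,0]],[[0,0,0],[0,0,0]]]' | grep -E 'eef|ft_'
```

```text
eef_pos: [0.5283, -0.2111, 0.1118]
ft_force: [-1.0, -0.1, 3.4]
eef_pos: [0.5283, -0.2112, 0.111]
ft_force: [-0.3, 0.6, 4.4]
eef_pos: [0.5283, -0.2111, 0.1106]
ft_force: [-0.6, 0.8, 4.7]
eef_pos: [0.5283, -0.2111, 0.1103]
ft_force: [-0.4, 0.5, 4.4]
```

```bash
python3 -m creep '[[[0,0,0.2],[0,0,0]],[[0,0,0],[0,0,0]]]' | grep -E 'eef|ft_'
python3 -m creep '[[[0,0,0.2],[0,0,0]],[[0,0,0],[0,0,0]]]' | grep -E 'eef|ft_'
python3 -m creep '[[[0,0,0.2],[0,0,0]],[[0,0,0],[0,0,0]]]' | grep -E 'eef|ft_'
```

```text
eef_pos: [0.5283, -0.2111, 0.1101]
ft_force: [-1.1, 0.9, 4.8]
eef_pos: [0.5283, -0.2111, 0.11]
ft_force: [-1.2, 0.7, 4.6]
eef_pos: [0.5283, -0.2111, 0.1098]
ft_force: [-0.7, 0.1, 5.2]
```

```bash
python3 -m creep '[[[0,0,0.15],[0,0,0]],[[0,0,0],[0,0,0]]]' | grep -E 'eef|ft_'
python3 -m creep '[[[0,0,0.15],[0,0,0]],[[0,0,0],[0,0,0]]]' | grep -E 'eef|ft_'
```

```text
eef_pos: [0.5283, -0.2111, 0.1097]
ft_force: [-0.4, 0.6, 5.4]
eef_pos: [0.5283, -0.2111, 0.1095]
ft_force: [-1.6, 0.0, 6.5]
```

```bash
python3 -m creep '[[[0,0,0.1],[0,0,0]],[[0,0,0],[0,0,0]]]' | grep -E 'eef|ft_'
python3 -m creep '[[[0,0,0.1],[0,0,0]],[[0,0,0],[0,0,0]]]' | grep -E 'eef|ft_'
```

```text
eef_pos: [0.5283, -0.2112, 0.1095]
ft_force: [-0.5, 0.7, 6.6]
eef_pos: [0.5283, -0.2111, 0.1095]
ft_force: [-2.0, 1.3, 7.0]
```

```bash
python3 -m creep '[[[0,0,0.1],[0,0,0]],[[0,0,0],[0,0,0]],[[0,0,0],[0,0,0]]]' | grep -E 'eef|ft_'
```

```text
eef_pos: [0.5283, -0.2111, 0.1095]
ft_force: [-1.6, 0.5, 5.3]
```

```bash
python3 -m creep '[[[0,0,0.1],[0,0,0]],[[0,0,0],[0,0,0]]]' | grep -E 'eef|ft_'
python3 -m creep '[[[0,0,0.1],[0,0,0]],[[0,0,0],[0,0,0]]]' | grep -E 'eef|ft_'
```

```text
eef_pos: [0.5284, -0.2112, 0.1095]
ft_force: [-1.4, -0.5, 6.5]
eef_pos: [0.5284, -0.2112, 0.1094]
ft_force: [-2.7, 0.1, 7.9]
```

```bash
python3 -m creep '[[[0,0,0.1],[0,0,0]],[[0,0,0],[0,0,0]],[[0,0,0],[0,0,0]]]' | grep -E 'clock|eef|ft_'
python3 -m creep '[[[0,0,0.1],[0,0,0]],[[0,0,0],[0,0,0]],[[0,0,0],[0,0,0]]]' | grep -E 'eef|ft_'
python3 -m creep '[[[0,0,0],[0,0,0]],[[0,0,0],[0,0,0]],[[0,0,0],[0,0,0]],[[0,0,0],[0,0,0]],[[0,0,0],[0,0,0]],[[0,0,0],[0,0,0]]]' | grep -E 'eef|ft_'
python3 -m creep '[[[0,0,0],[0,0,0]],[[0,0,0],[0,0,0]],[[0,0,0],[0,0,0]],[[0,0,0],[0,0,0]],[[0,0,0],[0,0,0]],[[0,0,0],[0,0,0]]]' | grep -E 'clock|eef|ft_'
```

```text
clock: 17.45
eef_pos: [0.5284, -0.2111, 0.1094]
ft_force: [-2.2, 0.6, 8.3]
eef_pos: [0.5284, -0.2112, 0.1094]
ft_force: [-0.5, 0.8, 8.6]
eef_pos: [0.5284, -0.2112, 0.1094]
ft_force: [-0.9, 0.8, 8.2]
clock: 19.32
eef_pos: [0.5284, -0.2112, 0.1094]
ft_force: [-1.4, 1.0, 9.1]
```

```bash
python3 -m creep '[[[0,0,-1],[0,0,0]],[[0,0,-1.5],[0,0,0]],[[0,0,-2],[0,0,0]],[[0,0,-4],[0,0,0]],[[0,0,-15],[0,0,0]],[[0,0,-25],[0,0,0]],[[0,0,-20],[0,0,0]],[[0,0,0],[0,0,0]],[[0,0,0],[0,0,0]],[[0,0,0],[0,0,0]]]'
python3 - <<'E'
from h import *
p=cam("wrist"); cv2.imwrite("pics/g.png",p["image"])
v,u=np.mgrid[0:400,0:640]; D=np.stack([u,v,np.ones_like(u)],-1)@np.linalg.inv(p["K"]).T
M=R.from_quat(p["obs"]["tool_rot"]).as_matrix()@np.array(p["tool_from_camera"])[:3,:3]
P=ray(p,(0,0))[0]+(D*p["z_map"][...,None])@M.T
Q=P[(p["z_map"]>0)&(np.hypot(P[...,0]-.529,P[...,1]+.2112)<.011)&(P[...,2]<.125)]
print("heights",np.histogram(Q[:,2],np.arange(.06,.126,.003)))
E
```

```text
clock: 20.58
eef_pos: [0.5275, -0.2108, 0.176]
tool_rot: [-0.617, 0.787, 0.001, -0.001]
ft_force: [0.1, 0.7, -0.6]
grip_width: -0.0002
grasp_force: 0.0
heights (array([ 21, 126, 138,  15,  17,  19,  13,   9,   5,   0,   0,  18,  34,
        74, 338,   5,   6,  60,  47,   0,   0]), array([0.06 , 0.063, 0.066, 0.069, 0.072, 0.075, 0.078, 0.081, 0.084,
       0.087, 0.09 , 0.093, 0.096, 0.099, 0.102, 0.105, 0.108, 0.111,
       0.114, 0.117, 0.12 , 0.123]))
```

View pics/g.png

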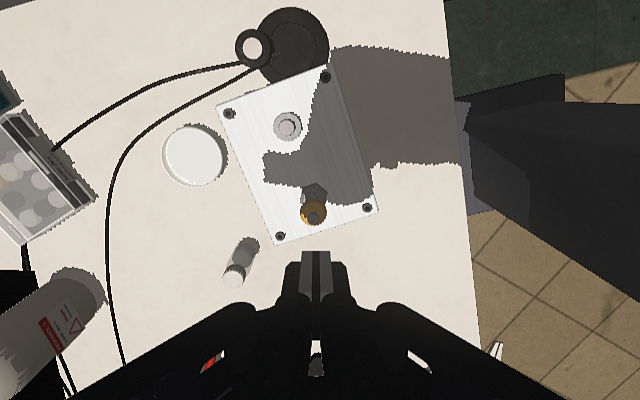

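The picture shows the pin back up (head top still about 0.114 m) and the nut raised, its top at about 0.104 m against 0.0995 m before. The valve is at (313,212). The dish at (195,155), vial at (240,262) and puck near (290,45) are still standing.

```bash
python3 -c "
from workcell import workorder
print(workorder.job_done())"
```

```text
the job is handed in; nothing more can be done
None
```

The job is handed in: I unscrewed the nut to its stop, pressed the pin fully down for about 2 s at roughly 9 N, and let it spring back up; the things round the chamber were not touched.

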